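Hang the spanner on its stand

ROBOT

A 6-joint arm with a two-finger parallel gripper is mounted at the origin on the work surface. World frame = base frame: x ahead of the robot, y to its left, z up, the work surface at z = 0. Lengths are in m, angles in rad, forces in N, time in s.
With the tool pointing down it reaches from about 0.35 to 0.85 m from the base axis. Payload 8.1 kg.
Tool frame: the origin (TCP) lies at the centre of the arm's flange, where the gripper is bolted on; the fingertips stand 186 mm ahead of it and the grasp point (between the pads) lies 167 mm ahead of it; z points along the fingers, y is the line along which they close (so a half turn about z gives the same grasp; the last joint's range is limited). The gripper opens to 93 mm and grips with 3 to 60 N. Pads are 15 mm wide; open, the fingers measure 128 mm over their backs; the gripper's body (75 mm by 188 mm) begins 65 mm behind the grasp point.
Start: joints at [-1.412, 0.13, 1.488, -0, 1.523, -0.085], TCP at [0.145, -0.582, 0.405] pointing down, gripper open.
Joint ranges: [-2.96, 2.96], [-0.89, 2.26], [0.02, 2.5], [-1.34, 4.48], [0, 2.73], [-2.66, 2.66]. Speed limits (rad/s): [2.39, 2.39, 2.79, 3.14, 3.14, 3.14].

INTERFACE

Orientations are given as a rotation vector (axis times angle).
In Python, from plant import robot gives the robot as it stands.
- The arm moves only by the tool apply_moves, never from a script. Its argument "series" is a list of rows, each a list of 2 entries, a list of its own where there are three numbers: the shift along the tool's x, y, z in mm, then the turn, a rotation vector about the tool's x, y, z in rad. A call has 1 to 12 rows; each row shifts and turns the commanded pose from where the row before left it, along the tool's axes as they then stand; what a row does not reach is not made up. A row lasts 1/12 s, in which the tool goes at most 41.7 mm and 7.16 degrees, less where a joint would pass 70% of its speed; a pose out of reach is approached as far as the arm can. A call is refused whole if a number of a shift passes 41.7 or a number of a turn 0.125, either way. A call with a gripper value outside its range is refused whole. "claw" is the opening, from 0 (shut) to 1 (fully open), set as the call begins (left out, the last holds). The fingers move at their own pace and stop on an object; "newtons" is the grip in N (left out, the last holds). Time passes only in rows, so rows that do not move let the fingers close. It gives the time, the measured TCP pose, the force, the opening and the grip force at its end, in the units of the state.
- robot.read_state(): the state, without advancing time (a new reading comes with each control period).
- robot.read_camera(name): name is "side" or "top" or "wrist"; returns (picture, depth): 400x640x3 uint8, blue, green, red; 400x640 float32, m along the optical axis (not along the pixel's ray), 0 where there is no reading.
- robot.calibration(name): a dict with "fx", "fy", "cx", "cy" (pixels), "extrinsics" (4x4, takes a point from world to camera coordinates). Camera axes: x right, y down, z forward; pixel columns grow to the right and rows downward; lengths in m; the calibration is good to about 2 mm. A picture is of the moment at which its call begins: read the wrist's pose just before it. calibration takes no time and is no camera call; for the wrist camera it gives the pose at the moment of the call.
- robot.close_job(): hands the job in; it is judged then, once.
The state is a dict: "t": time; "q": joint angles; "dq": joint speeds; "joint_torque": joint torques, N m; "tool_pos": TCP position; "orientation": TCP orientation; "force": force on the tool from outside, world axes, zero at the start; "wrist_torque": the same for the moment, N m; "opening": finger opening in m; "gripper_force": force on a finger pad.
Only numpy, scipy, OpenCV 4.12 (cv2) and the standard library are available. Lean on these libraries where they do the work, as an engineer would, in place of code of your own. Each camera call takes 0.05 s, during which the arm holds its last target. There are 200 camera calls.

TASK

The bright metal spanner lies with its eye end pushed under the low bench riser: take it out, lay it down flat on the bench clear of the riser and let go of it. Then take it again close to its eye, lift it clear of everything, ease the grip so that it swings plumb with the eye up, grip it firmly again, and hang it by its eye on the peg of the stand. Leave the bit tray, the tape roll and the tweezers where they are.

Things in the scene. Friction and masses are not known exactly. Their poses are not given: they have to be found in the camera images.
- spanner_mid (a point): Plain bright titanium open-ended spanner, 0.22 kg, 218 mm long, 7 mm thick, lying flat. Point: mid-thickness, on the shank's centre line, near the centre of mass. Axes: y along the spanner towards its eye, x across, z through the thickness. The shank and eye end form one straight bar 26 mm wide from y = -20 mm to the square end at y = +124 mm; the jaw head, up to 52 mm wide, ends at y = -95 mm.
- spanner_eye (a point): Centre of the spanner's hanging eye, a round through hole of 16 mm along z, 110 mm from spanner_mid along +y, 14 mm short of the bar's end, mid-thickness; axes as spanner_mid. Gripped across the bar's 26 mm width by the eye, it stays near level in a strong grip (50 N) and swings down about the finger pads in a light one (8 to 15 N); below about 4 N it may slip out.
- riser: Low fixed aluminium bench riser, a black instrument on it; at first the spanner's eye end is under it, middle and jaws stick out. Origin: middle of the front edge, on the bench; y points from there inwards under it, x along the edge, z up. Board 340 mm long (x), 160 deep (y), 47 to 55 mm up, open in front, side walls at x = +-166 mm. Instrument: from y = 55 mm, top 130 mm up.
- peg_mid (a point): Point on the axis of the steel peg of the fixed hook stand, 40 mm out from the post's axis, 268 mm above the bench. Axes are the stand's: the peg points along -x, y level across it, z up. Peg 7 mm in diameter, rising 0.2 mm per mm towards its tip. Post 14 mm in diameter, top 270 mm above the bench. Base plate 110 mm square, 12 mm high, from 35 mm before the post to 75 behind it.
- peg_tip (a point): Tip of the peg on its axis, 75 mm from the post's axis along -x of the stand and 275 mm above the bench. Axes as for peg_mid.
- bit_tray: Bystander: yellow tray of screwdriver bits, 70 x 130 mm, about 45 mm high. Origin at the centre of its underside.
- tape: Bystander: roll of tan tape lying flat, 90 mm in diameter, 25 mm high. Origin at the centre of its underside.
- tweezers: Bystander: small steel tweezers lying on the bench, 125 mm long, 14 mm wide, 7 mm high. Origin at the centre of their underside.
Not all that is in view belongs to the job. Of the things like the part that bears spanner_mid, leave any that is yellow; of the rest the larger one is meant.

How it is judged:
On the way, in this order (a step that is already met when the one before it is completed fails the run):
1. the spanner lies flat on the bench, let go, its eye at least 20 mm out in front of the riser (y of spanner_eye in the frame of riser below -0.02 m and height (world z) of each of spanner_eye, spanner_mid below 0.01 m and contact force between the fingers and spanner below 0.1 N and linear speed of spanner below 0.03 m/s), for 0.2 s.
2. the spanner hangs plumb (within 0.25 rad), eye up, from the fingers alone, clear of bench and stand, and firmly gripped (angle between spanner_mid's own y axis and vertical below 0.25 rad and height (world z) of spanner_mid above 0.11 m and contact force between the fingers and spanner above 10 N and angular speed of spanner below 0.5 rad/s and contact force between spanner and stand below 0.1 N), for 0.2 s.
At the end, for the whole second after the job is handed in: The spanner hangs on the peg of the stand, let go: the peg passes through its eye (eye centre within 36 mm of the peg's middle along the peg, 8 mm sideways, from 20 mm below to 8 mm above), eye up and plumb within 0.35 rad, carried by the stand, at most swaying gently (under 0.25 m/s and 2.5 rad/s) (x of spanner_eye in the frame of peg_mid between -0.036 and 0.036 m and y of spanner_eye in the frame of peg_mid between -0.008 and 0.008 m and z of spanner_eye in the frame of peg_mid between -0.02 and 0.008 m and angle between spanner_mid's own y axis and vertical below 0.35 rad and contact force between spanner and stand above 0.3 N and contact force between the fingers and spanner below 0.1 N and linear speed of spanner below 0.25 m/s and angular speed of spanner below 2.5 rad/s); the robot touches nothing.
It fails at once if the bit tray must stay: moved more than 20 mm (distance of bit_tray from where it was at the start of the episode above 0.02 m).
It fails at once if the tape must stay: moved more than 20 mm (distance of tape from where it was at the start of the episode above 0.02 m).
It fails at once if the tweezers must stay: moved more than 20 mm (distance of tweezers from where it was at the start of the episode above 0.02 m).
It also fails if it takes over 72 s, if anything falls off the work surface, if the arm or the gripper's body presses on something with over 40 N, if the wrist force passes 120 N, or if a joint passes its speed limit or range.

## Working session

There is one attempt and no reset: what is moved stays moved. The work goes in short steps, Python scripts to look and compute and a tool call to move; the robot and the scene stay as the last step left them, time stands still between calls to the robot, and variables do not carry over. Pictures are saved under pics/ and viewed, at most 13 in all, crops included, and the job is handed in when it is done.

Besides the shell and the picture viewer there is one more tool, called after ">>>" by a JSON object that holds its "name" and its "arguments". apply_moves: Moves the arm, as the interface text tells. Its arguments: {"type":"object","properties":{"series":{"type":"array"},"claw":{"type":"number"},"newtons":{"type":"number"}},"required":["series"]}

```bash
mkdir -p pics
cat > h.py <<'E'
import numpy as np, cv2
from plant import robot
from scipy.spatial.transform import Rotation as R
def snap(n,f=None):
    c=robot.calibration(n); p,d=robot.read_camera(n)
    if f: cv2.imwrite('pics/'+f,p); np.savez('pics/'+f[:-4]+'.npz',p=p,d=d,**c)
    return p,d,c
def world(c,u,v,d):
    E=np.linalg.inv(c['extrinsics']); u,v,d=map(np.asarray,(u,v,d))
    P=np.stack([(u-c['cx'])/c['fx']*d,(v-c['cy'])/c['fy']*d,d],-1)
    return P@E[:3,:3].T+E[:3,3]
def plane(c,u,v,z):
    E=np.linalg.inv(c['extrinsics']); a=world(c,u,v,np.ones(np.shape(u))); o=E[:3,3]
    return o+(a-o)*((z-o[2])/(a[...,2]-o[2]))[...,None]
E
python3 - <<'E'
from h import *
for n in('top','side'):
    p,d,c=snap(n,n+'0.png'); print(n,c)
print(robot.read_state())
E
```

```text
top {'fx': 430.1928547913393, 'fy': 430.1928547913393, 'cx': 316.06465553978245, 'cy': 200.2883744100654, 'extrinsics': array([[ 0.01652593, -0.99950522,  0.02676193, -0.01649233],
       [-0.99666656, -0.01860583, -0.07943288,  0.58118049],
       [ 0.0798915 , -0.02536002, -0.99648092,  1.07871023],
       [ 0.        ,  0.        ,  0.        ,  1.        ]])}
side {'fx': 457.22439406901896, 'fy': 457.22439406901896, 'cx': 314.6289227944503, 'cy': 195.85194944897358, 'extrinsics': array([[ 0.98071906, -0.195227  ,  0.00874872, -0.5344636 ],
       [-0.1269425 , -0.67045213, -0.73101269,  0.19163912],
       [ 0.14857901,  0.71580749, -0.68230779,  1.10475561],
       [ 0.        ,  0.        ,  0.        ,  1.        ]])}
{'t': 0.1, 'q': array([-1.41240350e+00,  1.31060007e-01,  1.48916510e+00,  2.71954353e-05,
        1.52299598e+00, -8.53663029e-02]), 'dq': array([ 2.04621366e-05, -1.47767630e-03, -1.69028029e-03,  8.83211286e-04,
        7.70526917e-04, -7.85597673e-04]), 'joint_torque': array([ 2.43081042e-03, -5.61337388e+01, -4.93096375e+01,  7.69724767e-02,
        2.91104161e-02, -7.99923669e-05]), 'tool_pos': array([ 0.14482523, -0.58204735,  0.40381031]), 'orientation': array([-3.11667192e+00, -3.81748659e-01,  5.07120315e-05]), 'force': array([-0.49824639, -0.10410864,  0.2775548 ]), 'wrist_torque': array([-0.0373289 ,  0.01145783,  0.00923494]), 'gripper_force': 0.0, 'opening': 0.09291556129150436}
```

View pics/top0.png

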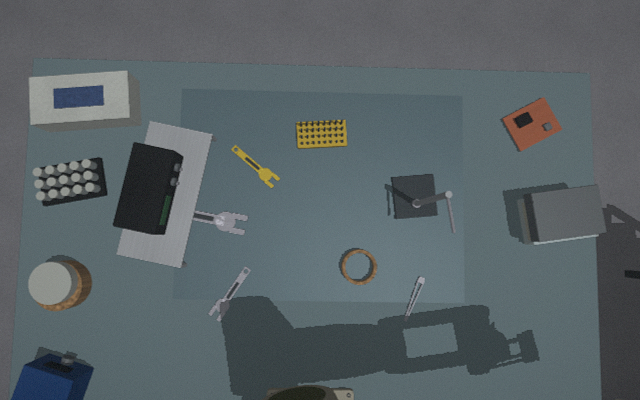

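View pics/side0.png

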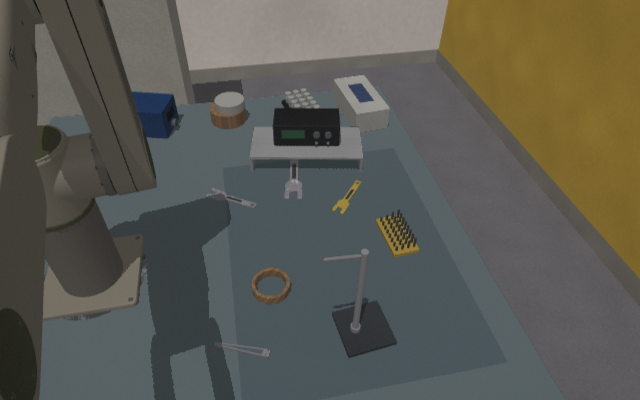

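Run:
```python
import cv2,numpy as np
p=cv2.imread('pics/top0.png')
a=cv2.resize(p[140:320,110:290],(480,480),interpolation=cv2.INTER_CUBIC)
b=cv2.resize(p[165:245,380:460],(320,320),interpolation=cv2.INTER_CUBIC)
s=cv2.imread('pics/side0.png'); e=cv2.resize(s[240:360,315:405],(320,240*320//180),interpolation=cv2.INTER_CUBIC)
o=np.zeros((600,800,3),np.uint8); o[:480,:480]=a; o[:280,480:]=b[:280]; o[280:600,480:]=e[:320]
cv2.imwrite('pics/crop.png',cv2.convertScaleAbs(o,alpha=1.4))
```

```text
(no output)
```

View pics/crop.png

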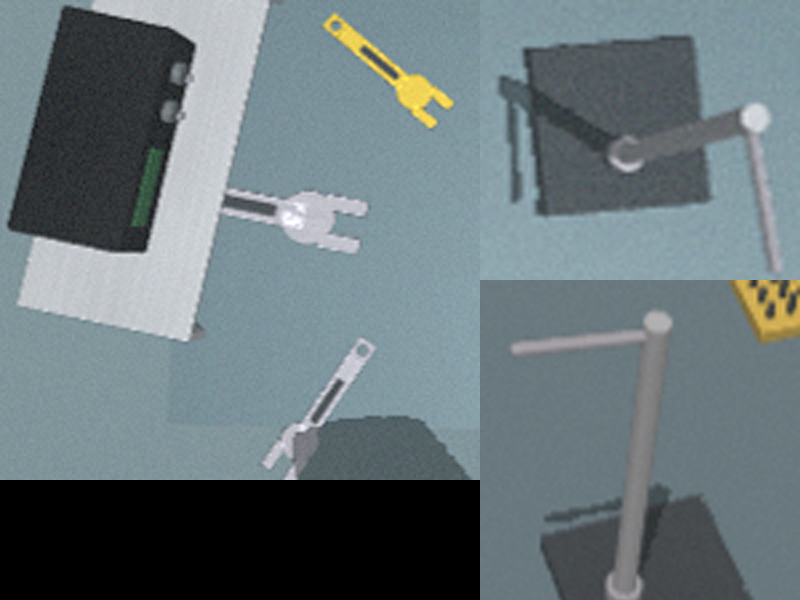

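Candidates (top view): yellow spanner (255,165), excluded as yellow; bright one in the open (230,292), smaller; bright one with its end under the riser (222,220). The last is the larger and lies under the riser, and the crop confirms it. The peg runs from the post top (449,194) to its tip (454,232).

Run:
```python
from h import *
z=np.load('pics/top0.npz'); p=z['p'];d=z['d'];c={k:z[k] for k in('fx','fy','cx','cy','extrinsics')}
np.set_printoptions(precision=4,suppress=True)
# spanner
m=np.zeros(p.shape[:2],bool); hs=cv2.cvtColor(p,cv2.COLOR_BGR2HSV)
sub=(slice(205,240),slice(192,252)); g=p.min(2)
m[sub]=((p[...,2].astype(int)-p[...,0]>-12)&(g>85))[sub]
vs,us=np.nonzero(m); W=plane(c,us.astype(float),vs.astype(float),0.007)
for u in range(190,252,2):
    v=np.nonzero(m[:,u])[0]
    if len(v): print(u,v.min(),v.max(),len(v),plane(c,np.array([u,u]),np.array([v.min()-.5,v.max()+.5]),.007)[:,:2].ravel(), np.median(d[v,u]))
print('riser corners', [plane(c,u,v,zz) for u,v,zz in [(213,135,.055),(183,267.5,.055),(150,122,.055),(117,255,.055)]])
for u,v in [(448.75,194.5),(454,232.5)]: print(plane(c,u,v,.27),plane(c,u,v,.275),d[int(v)-3:int(v)+4,int(u)-3:int(u)+4].min())
print('base post',plane(c,416.7,203,.014))
z=np.load('pics/side0.npz');c2={k:z[k] for k in c}
print('side top',plane(c2,np.array(365.),253.,.27),'tip',plane(c2,np.array(325.5),260.,.275))
for n,u,v in [('tape',359,267),('tray',321,134),('tw',(412),300)]: print(n,plane(c,u,v,.02))
```

```text
192 205 220 16 [0.5658 0.313  0.5246 0.3114] 1.0614145
194 205 219 11 [0.5659 0.3079 0.5273 0.3064] 1.0622692
196 211 220 6 [0.5505 0.3022 0.5248 0.3012] 1.1063141
198 211 220 6 [0.5506 0.2971 0.5249 0.2961] 1.107297
200 211 221 6 [0.5507 0.292  0.5224 0.2909] 1.1090689
202 212 221 6 [0.5482 0.2868 0.5225 0.2858] 1.1080594
204 212 221 5 [0.5483 0.2816 0.5226 0.2807] 1.1085715
206 213 222 6 [0.5458 0.2764 0.5201 0.2755] 1.1068704
208 213 222 6 [0.5459 0.2713 0.5202 0.2704] 1.1088111
210 213 223 6 [0.546  0.2662 0.5177 0.2652] 1.1095188
212 214 223 6 [0.5435 0.261  0.5178 0.26  ] 1.1074955
214 214 223 10 [0.5436 0.2558 0.5179 0.2549] 1.1090662
216 214 225 12 [0.5437 0.2507 0.5128 0.2496] 1.1090324
218 215 227 13 [0.5412 0.2455 0.5078 0.2444] 1.1059722
220 213 229 17 [0.5465 0.2406 0.5028 0.2391] 1.1076864
222 212 230 18 [0.5492 0.2355 0.5003 0.2339] 1.1088333
224 212 230 19 [0.5492 0.2304 0.5004 0.2288] 1.1095577
226 212 230 19 [0.5493 0.2253 0.5005 0.2236] 1.1089363
228 212 230 19 [0.5494 0.2201 0.5005 0.2185] 1.1086261
230 213 232 20 [0.5469 0.2149 0.4955 0.2132] 1.1076283
232 213 23
[... 188 characters left out ...]
33 0.1927] 1.1089745
240 214 234 12 [0.5448 0.1891 0.4908 0.1875] 1.1097565
242 215 234 12 [0.5423 0.1839 0.4909 0.1824] 1.108841
244 215 232 9 [0.5424 0.1788 0.4961 0.1774] 1.1100076
246 216 220 5 [0.5399 0.1736 0.527  0.1732] 1.1094953
riser corners [array([0.7379, 0.2552, 0.055 ]), array([0.4085, 0.3162, 0.055 ]), array([0.7673, 0.4127, 0.055 ]), array([0.4363, 0.4768, 0.055 ])]
[ 0.5782 -0.2659  0.27  ] [ 0.5777 -0.2642  0.275 ] 0.8607649
[ 0.5024 -0.2758  0.27  ] [ 0.5023 -0.2741  0.275 ] 0.8478722
base post [ 0.5799 -0.2682  0.014 ]
side top [ 0.5802 -0.27    0.27  ] tip [ 0.5068 -0.2763  0.275 ]
tape [ 0.4134 -0.1185  0.02  ]
tray [ 0.7549 -0.0163  0.02  ]
tw [ 0.3324 -0.2541  0.02  ]
```

>>> {"name": "apply_moves", "arguments": {"series": [[[0, 0, 0], [0, 0, -0.116]], [[0, 0, 0], [0, 0, -0.116]], [[0, 0, 0], [0, 0, -0.116]], [[0, 0, 0], [0, 0, -0.116]], [[0, 0, 0], [0, 0, -0.116]], [[0, 0, 0], [0, 0, -0.116]], [[0, 0, 0], [0, 0, -0.116]], [[0, 0, 0], [0, 0, -0.116]], [[0, 0, 0], [0, 0, -0.116]], [[0, 0, 0], [0, 0, -0.116]]], "claw": 1, "newtons": 50}}

```text
t: 0.93
tool_pos: [0.1448, -0.5821, 0.4041]
orientation: [-2.392, -2.035, -0.001]
force: [-0.1, 0.5, 0.4]
opening: 0.093
gripper_force: 0.0
```

>>> {"name": "apply_moves", "arguments": {"series": [[[37.3, 10, 0], [0, 0, 0]], [[37.3, 10, 0], [0, 0, 0]], [[37.3, 10, 0], [0, 0, 0]], [[37.3, 10, 0], [0, 0, 0]], [[37.3, 10, 0], [0, 0, 0]], [[37.3, 10, 0], [0, 0, 0]], [[37.3, 10, 0], [0, 0, 0]], [[37.3, 10, 0], [0, 0, 0]], [[37.3, 10, 0], [0, 0, 0]], [[37.3, 10, 0], [0, 0, 0]], [[37.3, 10, 0], [0, 0, 0]], [[37.3, 10, 0], [0, 0, 0]]]}}

```text
t: 1.93
tool_pos: [0.3377, -0.159, 0.4046]
orientation: [2.399, 2.028, 0.0]
force: [0.2, 0.3, 0.3]
opening: 0.0929
gripper_force: 0.0
```

>>> {"name": "apply_moves", "arguments": {"series": [[[37.3, 10, 0], [0, 0, 0]], [[37.3, 10, 0], [0, 0, 0]], [[37.3, 10, 0], [0, 0, 0]], [[37.3, 10, 0], [0, 0, 0]], [[37.3, 10, 0], [0, 0, 0]], [[37.3, 10, 0], [0, 0, 0]], [[37.3, 10, 0], [0, 0, 0]], [[37.3, 10, 0], [0, 0, 0]], [[37.3, 10, 0], [0, 0, 0]], [[37.3, 10, 0], [0, 0, 0]], [[0, 0, 0], [0, 0, 0]], [[0, 0, 0], [0, 0, 0]]]}}

```text
t: 2.93
tool_pos: [0.4982, 0.192, 0.4033]
orientation: [-2.395, -2.031, 0.004]
force: [-0.7, -0.7, 0.3]
opening: 0.0932
gripper_force: 0.0
```

```bash
cat >> h.py <<'E'
def tgt(x,y,z,phi):
    s=robot.read_state(); r=R.from_rotvec(s['orientation']).as_matrix()
    T=np.array([[np.cos(phi),np.sin(phi),0],[np.sin(phi),-np.cos(phi),0],[0,0,-1.]])
    print('pos',s['tool_pos'].round(4),'phi',np.arctan2(r[1,0],r[0,0]).round(4),'t',s['t'],'q',s['q'].round(2))
    print('shift in tool mm',(r.T@(np.array([x,y,z])-s['tool_pos'])*1000).round(1),'turn',R.from_matrix(r.T@T).as_rotvec().round(4),'shift in target axes',(T.T@(np.array([x,y,z])-s['tool_pos'])*1000).round(1))
E
python3 - <<'E'
from h import *
tgt(.531,.262,.189,1.405)
p,d,c=snap('wrist','w1.png'); print(c['extrinsics'])
E
```

```text
pos [0.4982 0.192  0.4033] phi 1.407 t 2.9333 q [ 0.27 -0.05  1.67  0.    1.52  0.44]
shift in tool mm [ 74.6  21.5 214.1] turn [-0.0026  0.0012  0.002 ] shift in target axes [ 74.4  20.8 214.3]
[[ 0.98634896 -0.164646   -0.00272586 -0.45851484]
 [-0.15718868 -0.94634862  0.28234025  0.22658985]
 [-0.04906581 -0.27805753 -0.95931046  0.46763412]
 [ 0.          0.          0.          1.        ]]
```

View pics/w1.png

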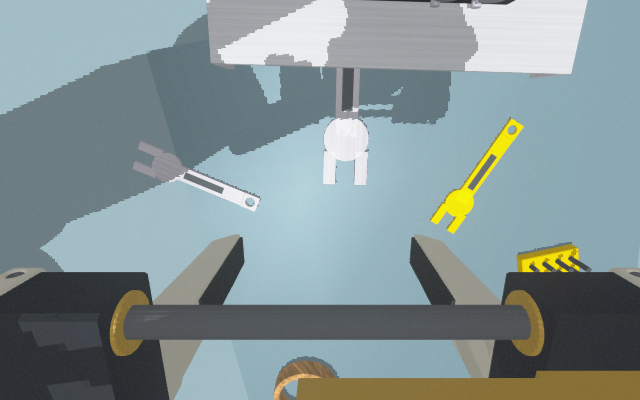

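The wrist view shows the large spanner: jaw tips (323–367,184), bar (337–359) running under the riser's edge at row ~69. The small and yellow spanners are at its sides.

Run:
```python
from h import *
np.set_printoptions(precision=4,suppress=True)
z=np.load('pics/w1.npz');c={k:z[k] for k in('fx','fy','cx','cy','extrinsics')}
f=lambda u,v,h:plane(c,float(u),float(v),h)
a=f(345.3,184.5,.007); b=f(348,72,.007); print('jawend',a,'bar',b)
dd=(b-a)[:2]/np.linalg.norm((b-a)[:2]); print('dir',dd,np.arctan2(dd[1],dd[0]),'mid',a[:2]+.095*dd)
print('widths',f(337,74,.007)-f(359.5,74,.007))
print('riser',f(209,64.5,.055),f(574,74,.055), f(209,70,.047),f(574,78,.047))
```

```text
jawend [0.5164 0.1734 0.007 ] bar [0.5379 0.2967 0.007 ]
dir [0.1716 0.9852] 1.3983134576365495 mid [0.5327 0.267 ]
widths [-0.024  0.004  0.   ]
riser [0.4068 0.3212 0.055 ] [0.7444 0.2563 0.055 ] [0.4029 0.3177 0.047 ] [0.7502 0.2523 0.047 ]
```

>>> {"name": "apply_moves", "arguments": {"series": [[[0, 0, 0], [-0.003, 0.001, 0.007]], [[35.6, 10.5, 0], [0, 0, 0]], [[35.6, 10.5, 0], [0, 0, 0]], [[0, 0, 35], [0, 0, 0]], [[0, 0, 35], [0, 0, 0]], [[0, 0, 35], [0, 0, 0]], [[0, 0, 35], [0, 0, 0]], [[0, 0, 30], [0, 0, 0]], [[0, 0, 20], [0, 0, 0]], [[0, 0, 0], [0, 0, 0]], [[0, 0, 0], [0, 0, 0]]]}}

```text
t: 3.9
tool_pos: [0.5314, 0.2555, 0.2145]
orientation: [2.407, 2.017, 0.001]
force: [-0.1, -0.1, 0.7]
opening: 0.0929
gripper_force: 0.0
```

Run:
```python
from h import *
tgt(.5311,.2586,.1885,1.40)
```

```text
pos [0.5314 0.2555 0.2145] phi 1.3949 t 3.9 q [ 0.36  0.27  1.69 -0.    1.18  0.54]
shift in tool mm [ 3.  -0.9 26. ] turn [ 0.0012  0.0002 -0.0051] shift in target axes [ 3.  -0.8 26. ]
```

>>> {"name": "apply_moves", "arguments": {"series": [[[3, -0.9, 13], [0.001, 0, -0.005]], [[0, 0, 8], [0, 0, 0]], [[0, 0, 4.5], [0, 0, 0]], [[0, 0, 0], [0, 0, 0]], [[0, 0, 0], [0, 0, 0]]]}}

```text
t: 4.32
tool_pos: [0.5315, 0.2601, 0.1895]
orientation: [2.4, 2.026, 0.003]
force: [0.2, 0.3, -0.3]
opening: 0.0931
gripper_force: 0.0
```

>>> {"name": "apply_moves", "arguments": {"series": [[[0, 0, 0], [0, 0, 0]], [[0, 0, 0], [0, 0, 0]], [[0, 0, 0], [0, 0, 0]], [[0, 0, 0], [0, 0, 0]], [[0, 0, 0], [0, 0, 0]], [[0, 0, 0], [0, 0, 0]], [[0, 0, 0], [0, 0, 0]], [[0, 0, 0], [0, 0, 0]]], "claw": 0, "newtons": 50}}

```text
t: 4.98
tool_pos: [0.5315, 0.2601, 0.1894]
orientation: [2.4, 2.025, 0.003]
force: [-0.5, 0.1, -0.3]
opening: 0.0443
gripper_force: 0.0
```

>>> {"name": "apply_moves", "arguments": {"series": [[[0, 0, 1.5], [0, 0, 0]], [[0, 0, 0], [0, 0, 0]], [[0, 0, 0], [0, 0, 0]], [[0, 0, 0], [0, 0, 0]], [[0, 0, 0], [0, 0, 0]], [[0, 0, 0], [0, 0, 0]], [[0, 0, 0], [0, 0, 0]]]}}

```text
t: 5.57
tool_pos: [0.5314, 0.26, 0.1876]
orientation: [2.4, 2.026, 0.003]
force: [0.1, -0.3, -2.0]
opening: 0.025
gripper_force: 50.0
```

>>> {"name": "apply_moves", "arguments": {"series": [[[0, 0, -6], [0, 0, 0]], [[-10, 0, 0], [0, 0, 0]], [[-20, 0, 0], [0, 0, 0]], [[-25, 0, 0], [0, 0, 0]], [[-25, 0, 0], [0, 0, 0]], [[-25, 0, 0], [0, 0, 0]], [[-25, 0, 0], [0, 0, 0]], [[-20, 0, 0], [0, 0, 0]], [[0, 0, 0], [0, 0, 0]], [[0, 0, 3], [0, 0, 0]], [[0, 0, 3.5], [0, 0, 0]], [[0, 0, 0], [0, 0, 0]]]}}

```text
t: 6.57
tool_pos: [0.5065, 0.1127, 0.1871]
orientation: [2.4, 2.026, 0.004]
force: [-0.7, 0.4, -1.3]
opening: 0.0249
gripper_force: 50.0
```

>>> {"name": "apply_moves", "arguments": {"series": [[[0, 0, 0], [0, 0, 0]], [[0, 0, 0], [0, 0, 0]], [[0, 0, 0], [0, 0, 0]], [[0, 0, 0], [0, 0, 0]], [[0, 0, 0], [0, 0, 0]], [[0, 0, 0], [0, 0, 0]], [[0, 0, 0], [0, 0, 0]]], "claw": 1}}

```text
t: 7.15
tool_pos: [0.5063, 0.1123, 0.1872]
orientation: [2.4, 2.026, 0.003]
force: [-0.4, -0.3, 0.2]
opening: 0.0669
gripper_force: 0.0
```

>>> {"name": "apply_moves", "arguments": {"series": [[[0, 0, -30], [0, 0, 0]], [[0, 0, -40], [0, 0, 0]], [[0, 0, -40], [0, 0, 0]], [[0, 0, -40], [0, 0, 0]], [[0, 0, -40], [0, 0, 0]], [[0, 0, 0], [0, 0, 0]]]}}

```text
t: 7.65
tool_pos: [0.5079, 0.1123, 0.3872]
orientation: [2.394, 2.02, 0.022]
force: [1.9, 0.2, 1.0]
opening: 0.0928
gripper_force: 0.0
```

Run:
```python
from h import *
tgt(.5311,.2586,.1885,1.40)
p,d,c=snap('wrist','w2.png')
p,d,c=snap('top','t2.png')
a=cv2.imread('pics/w2.png');b=cv2.resize(p[150:300,180:330],(400,400),interpolation=cv2.INTER_CUBIC)
o=np.zeros((600,800,3),np.uint8); o[:400,:480]=a[:,160:]; o[:400,480:]=b[:,:320]; cv2.imwrite('pics/v2.png',o)
```

```text
pos [0.5079 0.1123 0.3872] phi 1.4018 t 7.65 q [ 0.12 -0.09  1.74  0.    1.47  0.29]
shift in tool mm [147.1  -4.9 199.4] turn [ 0.0156 -0.0051  0.0018] shift in target axes [148.1  -2.  198.7]
```

View pics/v2.png

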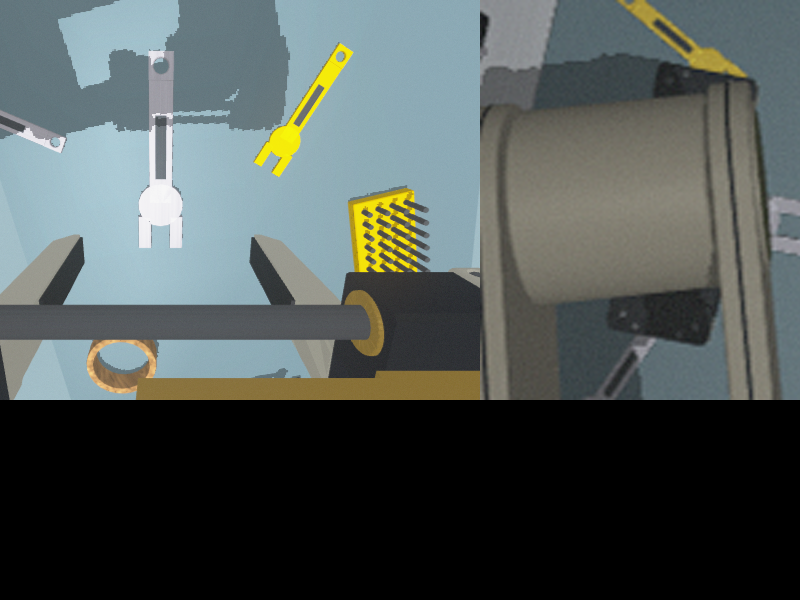

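The spanner lies free: eye at wrist pixel (321,66), jaw ends at (320,248), and the riser is out of view.

Run:
```python
from h import *
np.set_printoptions(precision=4,suppress=True)
z=np.load('pics/w2.npz');c={k:z[k] for k in('fx','fy','cx','cy','extrinsics')}
f=lambda u,v,h:plane(c,float(u),float(v),h)
e=f(321,66,.0055); j=f(320.5,248,.007); t=f(321,51.5,.007); print(e,j,t, np.linalg.norm(e-j))
dd=(t-j)[:2]; L=np.linalg.norm(dd); dd/=L; print('len',L,dd,phi:=np.arctan2(dd[1],dd[0]))
mid=j[:2]+.095*dd*L/.219; g=mid+.088*dd; print('mid',mid,'grasp',g)
tgt(*g,.187,phi)
```

```text
[0.5277 0.2275 0.0055] [0.4914 0.0262 0.007 ] [0.53   0.2409 0.007 ] 0.2045357117729518
len 0.21815209269737706 [0.1771 0.9842] 1.3927088606477973
mid [0.5082 0.1194] grasp [0.5237 0.206 ]
pos [0.5066 0.1121 0.3799] phi 1.4018 t 7.75 q [ 0.12 -0.08  1.75  0.    1.47  0.29]
shift in tool mm [ 94.9  -0.2 193.2] turn [ 0.0071 -0.0026  0.0091] shift in target axes [ 95.4   0.3 192.9]
```

>>> {"name": "apply_moves", "arguments": {"series": [[[32, 0, 0], [0, 0, 0.009]], [[32, 0, 0], [0, 0, 0]], [[31, 0, 0], [0, 0, 0]], [[0, 0, 35], [0, 0, 0]], [[0, 0, 35], [0, 0, 0]], [[0, 0, 35], [0, 0, 0]], [[0, 0, 35], [0, 0, 0]], [[0, 0, 20], [0, 0, 0]], [[0, 0, 0], [0, 0, 0]], [[0, 0, 0], [0, 0, 0]], [[0, 0, 0], [0, 0, 0]]]}}

```text
t: 8.67
tool_pos: [0.523, 0.2058, 0.218]
orientation: [2.409, 2.014, 0.004]
force: [-0.3, 0.6, 1.0]
opening: 0.0925
gripper_force: 0.0
```

Run:
```python
from h import *
tgt(.5237,.206,.1873,1.393)
```

```text
pos [0.523  0.2058 0.218 ] phi 1.3927 t 8.6667 q [0.28 0.2  1.77 0.   1.17 0.46]
shift in tool mm [ 0.3  0.5 30.7] turn [ 0.0023 -0.0012 -0.0003] shift in target axes [ 0.3  0.6 30.7]
```

>>> {"name": "apply_moves", "arguments": {"series": [[[0, 0.5, 18], [0, 0, 0]], [[0, 0, 9], [0, 0, 0]], [[0, 0, 3.5], [0, 0, 0]], [[0, 0, 0], [0, 0, 0]], [[0, 0, 0], [0, 0, 0]], [[0, 0, 0], [0, 0, 0]], [[0, 0, 0], [0, 0, 0]], [[0, 0, 0], [0, 0, 0]]], "claw": 0.3, "newtons": 50}}

```text
t: 9.33
tool_pos: [0.5236, 0.2057, 0.1875]
orientation: [2.409, 2.014, 0.005]
force: [-0.7, 0.8, -0.4]
opening: 0.0443
gripper_force: 0.0
```

>>> {"name": "apply_moves", "arguments": {"series": [[[0, 0, 0], [0, 0, 0]], [[0, 0, 0], [0, 0, 0]], [[0, 0, 0], [0, 0, 0]], [[0, 0, 0], [0, 0, 0]], [[0, 0, 0], [0, 0, 0]], [[0, 0, 0], [0, 0, 0]], [[0, 0, 0], [0, 0, 0]], [[0, 0, 0], [0, 0, 0]]], "claw": 0, "newtons": 50}}

```text
t: 10.0
tool_pos: [0.5234, 0.2057, 0.1869]
orientation: [2.409, 2.015, 0.003]
force: [-1.3, -0.7, 1.8]
opening: 0.0253
gripper_force: 50.0
```

>>> {"name": "apply_moves", "arguments": {"series": [[[0, 0, -8], [0, 0, 0]], [[0, 0, -16], [0, 0, 0]], [[0, 0, -25], [0, 0, 0]], [[0, 0, -30], [0, 0, 0]], [[0, 0, -30], [0, 0, 0]], [[0, 0, -30], [0, 0, 0]], [[0, 0, -30], [0, 0, 0]], [[0, 0, -30], [0, 0, 0]], [[0, 0, -30], [0, 0, 0]], [[0, 0, -20], [0, 0, 0]], [[0, 0, -10], [0, 0, 0]], [[0, 0, 0], [0, 0, 0]]]}}

```text
t: 11.0
tool_pos: [0.523, 0.2056, 0.4489]
orientation: [2.408, 2.014, 0.01]
force: [0.1, 0.1, -2.3]
opening: 0.0249
gripper_force: 50.0
```

>>> {"name": "apply_moves", "arguments": {"series": [[[0, 0, 0], [0, 0, 0]], [[0, 0, 0], [0, 0, 0]], [[0, 0, 0], [0, 0, 0]], [[0, 0, 0], [0, 0, 0]], [[0, 0, 0], [0, 0, 0]], [[0, 0, 0], [0, 0, 0]], [[0, 0, 0], [0, 0, 0]], [[0, 0, 0], [0, 0, 0]], [[0, 0, 0], [0, 0, 0]], [[0, 0, 0], [0, 0, 0]], [[0, 0, 0], [0, 0, 0]], [[0, 0, 0], [0, 0, 0]]], "newtons": 12}}

```text
t: 12.0
tool_pos: [0.5228, 0.2055, 0.4459]
orientation: [2.409, 2.015, 0.003]
force: [0.6, -0.4, -1.4]
opening: 0.0258
gripper_force: 12.0
```

Run:
```python
from h import *
tgt(.5237,.206,.45,1.393)
p,d,c=snap('side','s3.png'); p2,_,_=snap('wrist','w3.png')
o=np.zeros((400,800,3),np.uint8); o[:,:400]=p[:,120:520]; o[:,400:]=p2[:,120:520]; cv2.imwrite('pics/v3.png',o)
```

```text
pos [0.5228 0.2055 0.4459] phi 1.3928 t 12.0 q [ 0.28  0.01  1.54 -0.    1.59  0.46]
shift in tool mm [ 0.7  0.8 -4.1] turn [ 0.0021 -0.0011 -0.0002] shift in target axes [ 0.7  0.8 -4.1]
```

View pics/v3.png

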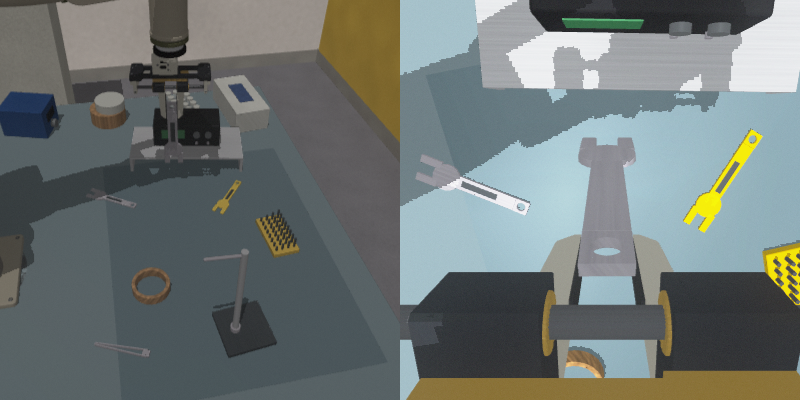

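The spanner now hangs, eye up, between the fingers (wrist pixel: eye (328,250), jaws (328,150)). Next: grip firmly again and measure the plumb angle and the eye.

>>> {"name": "apply_moves", "arguments": {"series": [[[0, 0, 0], [0, 0, 0]], [[0, 0, 0], [0, 0, 0]], [[0, 0, 0], [0, 0, 0]], [[0, 0, 0], [0, 0, 0]], [[0, 0, 0], [0, 0, 0]], [[0, 0, 0], [0, 0, 0]]], "newtons": 50}}

```text
t: 12.6
tool_pos: [0.5228, 0.2055, 0.4458]
orientation: [2.409, 2.015, 0.003]
force: [-0.7, -0.4, -2.5]
opening: 0.0249
gripper_force: 50.0
```

```bash
cat > m.py <<'E'
from h import *
np.set_printoptions(precision=4,suppress=True)
def meas(f):
    s=robot.read_state(); p,d,c=snap('wrist',f)
    r=R.from_rotvec(s['orientation']).as_matrix(); o=s['tool_pos']
    vs,us=np.mgrid[130:285,290:370]; D=d[130:285,290:370]
    P=(world(c,us,vs,D)-o)@r   # tool frame
    k=(D>0)&(abs(P[...,1])<.013)&(P[...,2]<.34)&(P[...,2]>.12)&(abs(P[...,0])<.05)
    q=P[k]; print('n',k.sum(),q.min(0),q.max(0))
    b=np.linalg.lstsq(np.c_[q[:,2],np.ones(len(q))],q[:,0],rcond=None)[0]; res=q[:,0]-q[:,2]*b[0]-b[1]
    g=abs(res)<.004; b=np.linalg.lstsq(np.c_[q[g,2],np.ones(g.sum())],q[g,0],rcond=None)[0]
    print('face: tool x = %.4f*z + %.4f'%tuple(b),'std',res[g].std())
    # ray to mid-plane of spanner in tool frame
    def hit(u,v,off=0.):
        E=np.linalg.inv(c['extrinsics']); a=(world(c,float(u),float(v),1.)-E[:3,3])@r; e=(E[:3,3]-o)@r
        t=(b[0]*e[2]+b[1]+off-e[0])/(a[0]-b[0]*a[2]); return e+t*a
    return p,d,c,r,o,b,hit
E
python3 - <<'E'
from m import *
p,d,c,r,o,b,hit=meas('w4.png')
for n,u,v in [('eye',328,250)]: h=hit(u,v); print(n,h,o+r@h)
cv2.imwrite('pics/v4.png',cv2.resize(p[120:290,260:400],None,fx=3.5,fy=3.5,interpolation=cv2.INTER_CUBIC))
print(robot.read_state()['gripper_force'])
E
```

```text
n 5698 [-0.0079 -0.013   0.1361] [0.0399 0.013  0.339 ]
face: tool x = 0.1658*z + -0.0155 std 0.0011701556079522413
eye [0.0112 0.0004 0.1611] [0.5255 0.2165 0.2848]
50.0001235306263
```

View pics/v4.png

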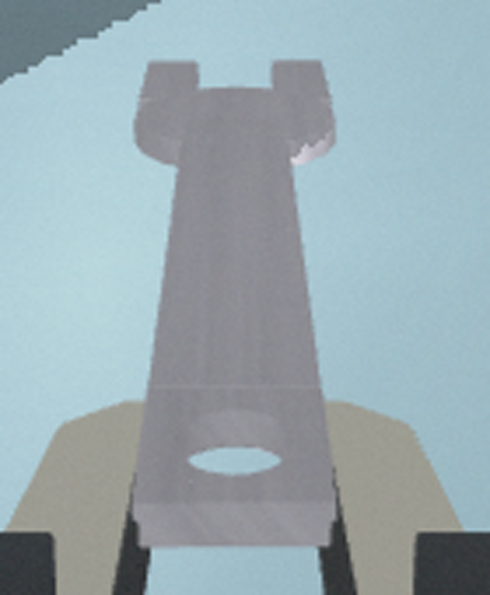

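>>> {"name": "apply_moves", "arguments": {"series": [[[0, 0, 0], [0, 0, 0.1]], [[0, 0, 0], [0, 0, 0.12]], [[0, 0, 0], [0, 0, 0.12]], [[0, 0, 0], [0, 0, 0.12]], [[0, 0, 0], [0, 0, 0.12]], [[0, 0, 0], [0, 0, 0.12]], [[0, 0, 0], [0, 0, 0.12]], [[0, 0, 0], [0, 0, 0.12]], [[0, 0, 0], [0, 0, 0.12]], [[0, 0, 0], [0, 0, 0.12]], [[0, 0, 0], [0, 0, 0.113]], [[0, 0, 0], [0, 0, 0]]]}}

```text
t: 13.65
tool_pos: [0.5227, 0.2055, 0.4458]
orientation: [-3.138, -0.148, -0.003]
force: [-0.6, 0.3, -3.0]
opening: 0.0244
gripper_force: 50.0
```

>>> {"name": "apply_moves", "arguments": {"series": [[[-3, 14, 0], [0, 0, 0]], [[-7, 28, 0], [0, 0, 0]], [[-9, 35, 0], [0, 0, 0]], [[-9, 40, 0], [0, 0, 0]], [[-9, 40, 0], [0, 0, 0]], [[-9, 40, 0], [0, 0, 0]], [[-9, 40, 0], [0, 0, 0]], [[-9, 40, 0], [0, 0, 0]], [[-9, 40, 0], [0, 0, 0]], [[-9, 40, 0], [0, 0, 0]], [[-9, 35, 0], [0, 0, 0]], [[-9, 30, 0], [0, 0, 0]]]}}

```text
t: 14.65
tool_pos: [0.464, -0.2272, 0.4456]
orientation: [3.137, 0.161, 0.004]
force: [0.9, 0.2, -2.0]
opening: 0.0245
gripper_force: 50.5
```

>>> {"name": "apply_moves", "arguments": {"series": [[[0, 28, 0], [0, 0, 0]], [[0, 20, 0], [0, 0, 0]], [[0, 5, 0], [0, 0, 0]], [[0, 0, 0], [0, -0.04, 0]], [[0, 0, 0], [0, -0.06, 0]], [[0, 0, 0], [0, -0.06, 0]], [[0, 0, 0], [0, 0, 0]], [[0, 0, 0], [0, 0, 0]], [[0, 0, 0], [0, 0, 0]]]}}

```text
t: 15.4
tool_pos: [0.4707, -0.2768, 0.4454]
orientation: [3.121, 0.159, -0.244]
force: [1.0, -0.0, -2.0]
opening: 0.0248
gripper_force: 50.7
```

Run:
```python
from m import *
p,d,c,r,o,b,hit=meas('w5.png')
h=hit(328,250); print('eye',h,o+r@h,'tool',o,'\n',r)
s,_,_=snap('side','s5.png')
v=np.zeros((400,800,3),np.uint8); v[:,:400]=p[:,120:520]; v[:,400:]=s[130:330,240:440].repeat(2,0).repeat(2,1); cv2.imwrite('pics/v5.png',v)
```

```text
n 5673 [-0.008  -0.013   0.1364] [0.0428 0.013  0.3397]
face: tool x = 0.1785*z + -0.0174 std 0.001157336048799267
eye [0.0113 0.0008 0.161 ] [ 0.457  -0.2789  0.2846] tool [ 0.4707 -0.2768  0.4454] 
 [[ 0.9828  0.1015 -0.1543]
 [ 0.1004 -0.9948 -0.015 ]
 [-0.1551 -0.0008 -0.9879]]
```

View pics/v5.png

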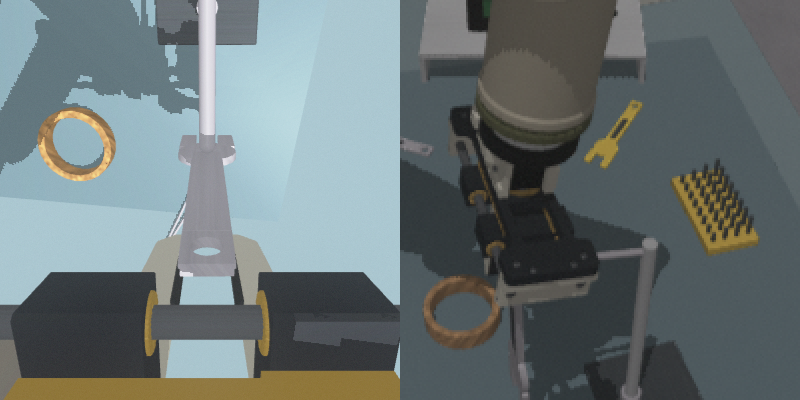

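The wrist view shows the peg straight ahead: post top (327,5), tip about (327,140), in line with the eye at (327,250).

Run:
```python
from m import *
z=np.load('pics/w5.npz');c={k:z[k] for k in('fx','fy','cx','cy','extrinsics')};p=z['p'];d=z['d']
vs,us=np.mgrid[0:160,300:356]; W=world(c,us,vs,d[0:160,300:356])
k=(d[0:160,300:356]>0)&(W[...,2]>.24)&(W[...,2]<.30)&(W[...,0]>.48)
for v in range(0,160,8):
    if k[v].sum(): q=W[v][k[v]]; print(v,us[v][k[v]].min(),us[v][k[v]].max(),q.mean(0), 'top z',np.median(q[:,2]))
q=W[k];print('peg',q.min(0),q.max(0)); f=np.polyfit(q[:,0],q[:,1],1); print('fit y',f, 'z',np.polyfit(q[:,0],q[:,2],1), np.polyval(f,.505),np.polyval(f,.54),np.polyval(f,.457))
```

```text
0 318 335 [ 0.56   -0.2678  0.2672] top z 0.26741566570069103
8 318 335 [ 0.5573 -0.2681  0.2673] top z 0.2677514713574904
16 318 335 [ 0.5545 -0.2683  0.2681] top z 0.26839841015957205
24 318 335 [ 0.5518 -0.2687  0.2684] top z 0.2684467463281528
32 318 335 [ 0.549  -0.2689  0.2691] top z 0.2697526158466136
40 318 335 [ 0.5461 -0.2692  0.2695] top z 0.269576904144076
48 318 335 [ 0.5432 -0.2695  0.27  ] top z 0.27028899108610976
56 318 335 [ 0.5403 -0.2698  0.2709] top z 0.2710069579989169
64 319 335 [ 0.5374 -0.2703  0.2714] top z 0.2718837738458116
72 319 334 [ 0.5345 -0.2704  0.2725] top z 0.27241647329950713
80 319 334 [ 0.5315 -0.2707  0.2728] top z 0.2729512785741848
88 319 334 [ 0.5285 -0.271   0.2737] top z 0.27389921649109644
96 319 334 [ 0.5254 -0.2713  0.2741] top z 0.27413378747616934
104 319 334 [ 0.5222 -0.2716  0.2743] top z 0.2742653414925271
112 319 334 [ 0.5191 -0.2719  0.2754] top z 0.2751662467776831
120 319 334 [ 0.5159 -0.2722  0.2758] top z 0.2757988755429903
128 319 334 [ 0.5128 -0.2725  0.2768] top z 0.2769723000477151
136 319 334 [ 0.5095 -0.2729  0.2772] top z 0.27728463461625663
144 319 334 [ 0.5063 -0.2732  0.278 ] top z 0.27810237269451765
152 324 330 [ 0.5026 -0.2738  0.2775] top z 0.27750066716273103
peg [ 0.5024 -0.2766  0.264 ] [ 0.5605 -0.2645  0.2797]
fit y [ 0.099  -0.3233] z [-0.2026  0.3804] -0.2732964595477066 -0.26983116720534805 -0.27804886047436966
```

Run:
```python
from m import *
z=np.load('pics/w5.npz');c={k:z[k] for k in('fx','fy','cx','cy','extrinsics')};p=z['p']
g=p[:,327].astype(int).sum(1)//3; print([(v,g[v]) for v in range(228,282,1)])
s=robot.read_state(); r=R.from_rotvec(s['orientation']).as_matrix(); o=s['tool_pos']; b=(.1785,-.0174)
E=np.linalg.inv(c['extrinsics'])
for u,v in [(327,237),(327,246),(327,255.5),(327,263),(327,150)]:
    a=(world(c,float(u),float(v),1.)-E[:3,3])@r; e=(E[:3,3]-o)@r
    t=(b[0]*e[2]+b[1]-e[0])/(a[0]-b[0]*a[2]); h=e+t*a; h2=h-[.0035,0,-.0006]; print(v,h,'mid-thick world',o+r@h2)
```

```text
[(228, np.int64(146)), (229, np.int64(145)), (230, np.int64(151)), (231, np.int64(145)), (232, np.int64(144)), (233, np.int64(146)), (234, np.int64(146)), (235, np.int64(145)), (236, np.int64(148)), (237, np.int64(156)), (238, np.int64(156)), (239, np.int64(158)), (240, np.int64(157)), (241, np.int64(156)), (242, np.int64(155)), (243, np.int64(155)), (244, np.int64(155)), (245, np.int64(155)), (246, np.int64(152)), (247, np.int64(177)), (248, np.int64(191)), (249, np.int64(189)), (250, np.int64(193)), (251, np.int64(192)), (252, np.int64(193)), (253, np.int64(193)), (254, np.int64(190)), (255, np.int64(181)), (256, np.int64(145)), (257, np.int64(144)), (258, np.int64(141)), (259, np.int64(146)), (260, np.int64(145)), (261, np.int64(144)), (262, np.int64(143)), (263, np.int64(147)), (264, np.int64(156)), (265, np.int64(158)), (266, np.int64(157)), (267, np.int64(157)), (268, np.int64(156)), (269, np.int64(153)), (270, np.int64(154)), (271, np.int64(158)), (272, np.int64(154)), (273, np.int64(157)), (274, np.int64(157)), (275, np.int64(156)), (276, np.int64(174)), (277, np.int64(189)), (278, np.int64(192)), (279, np.int64(189)), (280, np.int64(191)), (281, np.int64(192))]
237 [0.0134 0.0002 0.1725] mid-thick world [ 0.4535 -0.2787  0.2731]
246 [0.012  0.0001 0.1647] mid-thick world [ 0.4533 -0.2788  0.281 ]
255.5 [0.0107 0.0001 0.1572] mid-thick world [ 0.4531 -0.2788  0.2886]
263 [0.0097 0.0001 0.1517] mid-thick world [ 0.453  -0.2788  0.2942]
150 [0.0382 0.0003 0.3115] mid-thick world [ 0.4564 -0.2785  0.1319]
```

>>> {"name": "apply_moves", "arguments": {"series": [[[0.8, 0, 5.4], [0, 0, 0]], [[9.9, 0, -1.5], [0, 0, 0]], [[9.9, 0, -1.6], [0, 0, 0]], [[9.9, 0, -1.5], [0, 0, 0]], [[9.9, 0, -1.6], [0, 0, 0]], [[0, 0, 0], [0, 0, 0]], [[0, 0, 0], [0, 0, 0]], [[0, 0, 0], [0, 0, 0]]]}}

```text
t: 16.17
tool_pos: [0.5106, -0.2731, 0.4396]
orientation: [3.121, 0.157, -0.248]
force: [-0.5, -0.1, -2.3]
opening: 0.0248
gripper_force: 50.4
```

Run:
```python
from m import *
p,d,c,r,o,b,hit=meas('w6.png')
h=hit(327,246.2)-[.0035,0,-.0006]; e=o+r@h; print('eye',e,'peg axis here: y',.099*e[0]-.3233,'z',.275-.2026*(e[0]-.503))
cv2.imwrite('pics/v6.png',cv2.resize(p[150:290,240:410],None,fx=3.5,fy=3.5,interpolation=cv2.INTER_CUBIC))
```

```text
n 5369 [-0.0078 -0.013   0.1366] [0.05   0.013  0.3397]
face: tool x = 0.1603*z + -0.0132 std 0.0019476984048353747
eye [ 0.4942 -0.2749  0.2776] peg axis here: y -0.27437533533840125 z 0.2767852034299
```

View pics/v6.png

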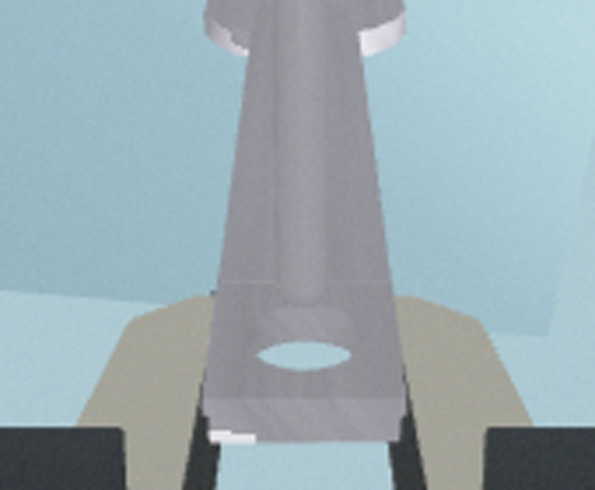

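Peg tip is just before the eye (enlarged crop (302,295) against the eye centre (304,340)) and in line with it.

>>> {"name": "apply_moves", "arguments": {"series": [[[5, -0.5, -0.5], [0, 0, 0]], [[6, 0, 0.2], [0, 0, 0]], [[7.6, 0, 0.3], [0, 0, 0]], [[7.6, 0, 0.3], [0, 0, 0]], [[7.6, 0, 0.3], [0, 0, 0]], [[7.6, 0, 0.3], [0, 0, 0]], [[4, 0, 0.2], [0, 0, 0]], [[0, 0, 0], [0, 0, 0]], [[0, 0, 0], [0, 0, 0]], [[0, 0, 0], [0, 0, 0]]]}}

```text
t: 17.05
tool_pos: [0.5547, -0.2682, 0.4316]
orientation: [3.12, 0.156, -0.247]
force: [-0.2, -0.1, -2.2]
opening: 0.0248
gripper_force: 50.4
```

Run:
```python
from m import *
s=robot.read_state(); print(s['force'],s['wrist_torque'])
p,d,c,r,o,b,hit=meas('w7.png')
h=np.array([.012-.0035,0,.1653]); e=o+r@h; print('eye',e,'peg axis here: y',.099*e[0]-.3233,'z',.275-.2026*(e[0]-.503))
cv2.imwrite('pics/v7.png',cv2.resize(p[150:290,240:410],None,fx=3.5,fy=3.5,interpolation=cv2.INTER_CUBIC))
```

```text
[-0.1756 -0.1484 -2.1571] [ 0.0624 -0.1019  0.008 ]
n 5144 [-0.0082 -0.013   0.1362] [0.05   0.013  0.3343]
face: tool x = 0.1248*z + -0.0059 std 0.0018373799302501216
eye [ 0.5372 -0.2699  0.267 ] peg axis here: y -0.270117036253282 z 0.2680707448981307
```

View pics/v7.png

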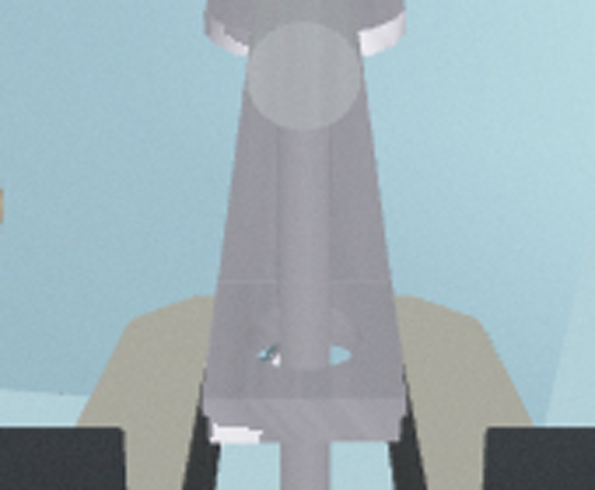

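The peg passes through the eye (crop (303,350)). Now lower onto it.

>>> {"name": "apply_moves", "arguments": {"series": [[[0.2, 0, 1.5], [0, 0, 0]], [[0.2, 0, 1.5], [0, 0, 0]], [[0, 0, 0], [0, 0, 0]], [[0, 0, 0], [0, 0, 0]], [[0, 0, 0], [0, 0, 0]]]}}

```text
t: 17.52
tool_pos: [0.5546, -0.2682, 0.4286]
orientation: [3.121, 0.156, -0.247]
force: [1.2, 0.4, -1.8]
opening: 0.0248
gripper_force: 50.4
```

>>> {"name": "apply_moves", "arguments": {"series": [[[0, 0, 0], [0, 0, 0]], [[0, 0, 0], [0, 0, 0]], [[0, 0, 0], [0, 0, 0]], [[0, 0, 0], [0, 0, 0]], [[0, 0, 0], [0, 0, 0]], [[0, 0, 0], [0, 0, 0]]], "newtons": 5}}

```text
t: 18.02
tool_pos: [0.5547, -0.2682, 0.4286]
orientation: [3.121, 0.156, -0.247]
force: [-0.6, 0.4, -2.7]
opening: 0.0254
gripper_force: 5.0
```

>>> {"name": "apply_moves", "arguments": {"series": [[[0, 0, 0], [0, 0, 0]], [[0, 0, 0], [0, 0, 0]], [[0, 0, 0], [0, 0, 0]], [[0, 0, 0], [0, 0, 0]], [[0, 0, 0], [0, 0, 0]], [[0, 0, 0], [0, 0, 0]], [[0, 0, 0], [0, 0, 0]], [[0, 0, 0], [0, 0, 0]], [[0, 0, 0], [0, 0, 0]], [[0, 0, 0], [0, 0, 0]], [[0, 0, 0], [0, 0, 0]], [[0, 0, 0], [0, 0, 0]]], "claw": 1}}

```text
t: 19.02
tool_pos: [0.5547, -0.2681, 0.4285]
orientation: [3.121, 0.156, -0.247]
force: [0.3, -0.5, 0.0]
opening: 0.0927
gripper_force: 0.0
```

>>> {"name": "apply_moves", "arguments": {"series": [[[-1.5, 0, -10], [0, 0, 0]], [[-3.1, 0, -19.8], [0, 0, 0]], [[-3.9, 0, -24.7], [0, 0, 0]], [[-3.9, 0, -24.7], [0, 0, 0]], [[-3.9, 0, -24.7], [0, 0, 0]], [[-3.9, 0, -24.7], [0, 0, 0]], [[-3.1, 0, -19.8], [0, 0, 0]], [[0, 0, 0], [0, 0, 0]], [[0, 0, 0], [0, 0, 0]], [[0, 0, 0], [0, 0, 0]], [[0, 0, 0], [0, 0, 0]], [[0, 0, 0], [0, 0, 0]]]}}

```text
t: 20.02
tool_pos: [0.5551, -0.2682, 0.577]
orientation: [3.122, 0.156, -0.251]
force: [-0.6, 0.4, 0.4]
opening: 0.093
gripper_force: 0.0
```

Run:
```python
from h import *
a,_,_=snap('wrist'); b,_,_=snap('side'); s=robot.read_state(); print(s['t'],s['force'])
o=np.zeros((400,800,3),np.uint8); o[:,:400]=a[:,120:520]; o[:,400:]=b[180:380,220:420].repeat(2,0).repeat(2,1); cv2.imwrite('pics/v8.png',o)
```

```text
20.1167 [ 0.21283368 -0.66252985  0.6357383 ]
```

View pics/v8.png

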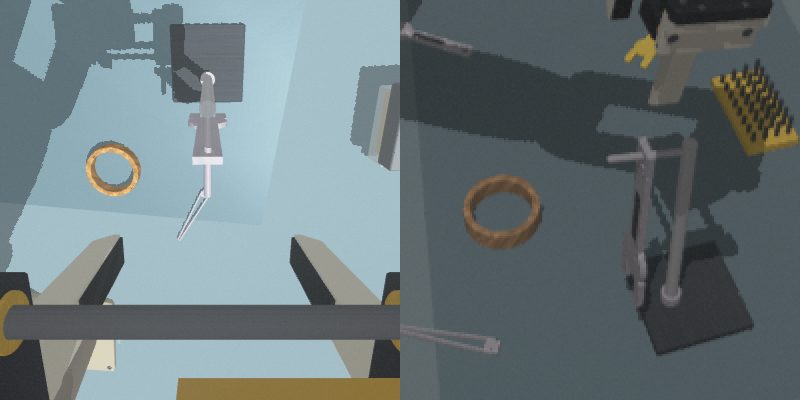

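The spanner hangs on the peg by its eye (side crop (645,155)), with the gripper clear above. I'll let it settle and hand in.

>>> {"name": "apply_moves", "arguments": {"series": [[[0, 0, -20], [0, 0, 0]], [[0, 0, 0], [0, 0, 0]], [[0, 0, 0], [0, 0, 0]], [[0, 0, 0], [0, 0, 0]], [[0, 0, 0], [0, 0, 0]], [[0, 0, 0], [0, 0, 0]], [[0, 0, 0], [0, 0, 0]], [[0, 0, 0], [0, 0, 0]], [[0, 0, 0], [0, 0, 0]], [[0, 0, 0], [0, 0, 0]], [[0, 0, 0], [0, 0, 0]], [[0, 0, 0], [0, 0, 0]]]}}

```text
t: 21.12
tool_pos: [0.5582, -0.2679, 0.5986]
orientation: [3.121, 0.156, -0.247]
force: [-0.9, 0.5, 0.2]
opening: 0.093
gripper_force: 0.0
```

```bash
python3 -c "
from plant import robot
print(robot.close_job())"
```

```text
the job is handed in; nothing more can be done
None
```

The spanner is hanging by its eye on the peg, let go with the gripper clear, and the job was handed in at about 21 s; no verdict was returned.

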